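Fit a board-test jig cover over its hidden pin and hold it down

ROBOT

A 6-joint arm with a two-finger parallel gripper is mounted at the origin on the work surface. World frame = base frame: x ahead of the robot, y to its left, z up, the work surface at z = 0. Lengths are in m, angles in rad, forces in N, time in s.
With the tool pointing down it reaches from about 0.35 to 0.85 m from the base axis. Payload 8.1 kg.
Tool frame: the origin (TCP) lies on the mounting face of the last link; the fingertips stand 186 mm ahead of it and the grasp point (between the pads) lies 167 mm ahead of it; z points along the fingers, y is the line along which they close (so a half turn about z gives the same grasp; the last joint's range is limited). The gripper opens to 93 mm and grips with 3 to 60 N. Pads are 15 mm wide; open, the fingers measure 128 mm over their backs; the gripper's body (75 mm by 188 mm) begins 65 mm behind the grasp point.
Start: joints at [1.068, 0.13, 1.488, -0, 1.523, -0.085], TCP at [0.243, 0.548, 0.405] pointing down, gripper open.
Joint ranges: [-2.96, 2.96], [-0.89, 2.26], [0.02, 2.5], [-1.34, 4.48], [0, 2.73], [-2.66, 2.66]. Speed limits (rad/s): [2.39, 2.39, 2.79, 3.14, 3.14, 3.14].

INTERFACE

Orientations are given as a rotation vector (axis times angle).
In Python, from plant import * gives the robot as it stands. The module is installed in compiled form; this text tells all that it offers.
- The arm moves only by the tool arm_command, never from a script. Its argument "increments" is a list of rows, each a list of 6 numbers: the shift along the tool's x, y, z in units of 0.2 m (1.0 is 0.2 m), then the turn, a rotation vector about the tool's x, y, z in units of pi rad (1.0 is pi rad). A call has exactly 5 rows; each row is the pose to reach, as a shift and turn from the pose commanded when the call began, along the tool's axes at that moment, turning the shorter way round; what a row does not reach only later rows make up. A row lasts 1/8 s, in which the tool goes at most 62.5 mm and 10.7 degrees, less where a joint would pass 70% of its speed; a pose out of reach is approached as far as the arm can. A call with a number of a shift or a turn outside -1 to 1 is refused whole. A call with a gripper value outside its range is refused whole. "fingers" is the closure, from -1 (fully open) to 1 (shut), set as the call begins (left out, the last holds). The fingers move at their own pace and stop on an object; "force" is the grip in N (left out, the last holds). Time passes only in rows, so rows that repeat a pose let the fingers close, or fill a call up. It gives the time, the measured TCP pose, the force, the opening and the grip force at its end, in the units of the state.
- read_state(): the state, without advancing time (a new reading comes with each control period).
- read_camera(name): name is "scene" or "top"; returns a dict with "image" (384x512x3 uint8, red, green, blue), "fx", "fy", "cx", "cy" (pixels), "T" (4x4, takes a point from camera to world coordinates). Camera axes: x right, y down, z forward; pixel columns grow to the right and rows downward; lengths in m; the calibration is good to about 2 mm. A picture is of the moment at which its call begins. There is no depth.
- close_job(): hands the job in; it is judged then, once.
The state is a dict: "t": time; "q": joint angles; "dq": joint speeds; "joint_torque": joint torques, N m; "tool_pos": TCP position; "orientation": TCP orientation; "force": force on the tool from outside, world axes, zero at the start; "wrist_torque": the same for the moment, N m; "opening": finger opening in m; "gripper_force": force on a finger pad.
Only numpy, scipy, OpenCV 4.12 (cv2) and the standard library are available. Lean on these libraries where they do the work, as an engineer would, in place of code of your own. Each camera call takes 0.05 s, during which the arm holds its last target. There are 200 camera calls.

TASK

Three white pressure covers lie on the blue repair mat: lay the one with the broken-off corner flat in the red reject tray and let go of it. Then take either one of the two whole covers (leave the other where it lies), hold it by its black bar, set it level between the jig's two rails and slide it along them until it drops over the pin hidden beneath it, then press it right down so that the sprung circuit board under it goes fully home. Finish while holding the cover pressed down; do not let go, and do not disturb the other things on the bench.

Things in the scene. Friction and masses are not known exactly. Their poses are not given: they have to be found in the camera images.
- cover_a: One whole (sound) cover, loose, ~150 g: white plate 84 x 64 x 18 mm (x,y,z), four full corners; black grip bar on top, 44 mm along x, 18 mm across y (grip this), 18 to 48 mm above the underside, centred. Centred in the underside: a blind slot for the jig's pin, 13 mm along x, 24 mm across y, 13.5 mm deep. Same when turned half round. Origin: centre of underside; z up.
- cover_b: The other whole (sound) cover, loose, ~150 g: white plate 84 x 64 x 18 mm (x,y,z), four full corners; black grip bar on top, 44 mm along x, 18 mm across y (grip this), 18 to 48 mm above the underside, centred. Centred in the underside: a blind slot for the jig's pin, 13 mm along x, 24 mm across y, 13.5 mm deep. Same when turned half round. Origin: centre of underside; z up.
- cover_chipped: Faulty pressure cover, loose: as the sound ones (same bar, thickness, slot and origin, weight) but with the corner at its +x +y end broken off (about 30 x 22 mm missing). It belongs in the reject tray. Grip the bars low, just above the plate, and firmly: a cover gripped high or lightly tilts in the fingers under load.
- reject_tray: Red open reject tray, fixed, 170 x 140 x 35 mm outside, walls and floor 4 mm. Origin: centre of its underside; x along the 170 mm, z up.
- jig: Board-test jig, fixed: dark base 130 x 100 x 20 mm (x,y,z); two aluminium rails along x, 110 mm long, 8 mm thick, tops 42 mm above the underside, 70 mm apart inside: 3 mm to spare each side of a cover laid with its x along the jig's x (either way round); ends open. Between them the green sprung board, with a brass pin through it. Origin: centre of underside; z up.
- pin_zone (a point): Middle of the zone where the fixed brass pin stands: centre line of the rails, 38 mm above the jig's underside (the tip's height, 6 mm above the board); axes as the jig. Pin 10 mm thick, coned tip 6 mm across. Its true place is hidden and differs each time: within 10 mm either way of this point along x, none along y.
- nest (a joint): Travel of the sprung board in the jig, m: 0 up (unpressed), 0.005 fully home at its stop. It starts to give at about 5 N and is at its stop at about 12 N; it springs back when let go. A cover's own weight does not move it.
- nest_top (a point): Centre of the top of the sprung green board, 94 x 66 mm, 32 mm above the jig's underside when unpressed; axes as the jig. A cover not yet over the pin rides on the pin tip, underside 38 mm above the jig's; slid along x until its slot meets the pin it can drop to the board (32 mm); pressed fully home it is at 27 mm.
- multimeter: Bystander, loose: yellow multimeter 85 x 150 x 47 mm. Origin: centre of the underside.
- mouse: Bystander, loose: black computer mouse 105 x 62 x 32 mm. Origin: centre of the underside.
- tester: Bystander, loose: dark purple tester box 75 x 105 x 36 mm. Origin: centre of the underside.
- flux_jar: Bystander, loose: amber jar with white cap, 44 mm across, 60 mm tall. Origin: centre of the underside.
- screwdriver: Bystander, loose: blue-handled screwdriver 160 mm long, lying. Origin: on its axis line, on the bench.
There are look-alikes about, which are no part of the job. Leave any pink look-alike of the cover_chipped alone. Leave any orange look-alike of the jig alone.

How it is judged:
By the outcome, as a careful person would: the job done as asked, in the order asked, and still so for the second after the job is handed in, while the arm keeps its last pose, push and grip.
It also fails if it takes over 67 s, if anything falls off the work surface, if the arm or the gripper's body presses on something with over 40 N, if the wrist force passes 120 N, or if a joint passes its speed limit or range.

## Working session

There is one attempt and no reset: what is moved stays moved. The work goes in short steps, Python scripts to look and compute and a tool call to move; the robot and the scene stay as the last step left them, time stands still between calls to the robot, and variables do not carry over. Pictures are saved under pics/ and viewed, at most 10 in all, crops included, and the job is handed in when it is done.

Besides the shell and the picture viewer there is one more tool, called after "Call:" by a JSON object that holds its "name" and its "arguments", one argument or row to a line. arm_command: Moves the arm, as the interface text tells. Shifts and turns lie within -1 to 1; 1 stands for 0.2 m of shift or pi rad of turn. Its arguments: {"type":"object","properties":{"increments":{"type":"array","items":{"type":"array","items":{"type":"number","minimum":-1,"maximum":1}}},"fingers":{"type":"number"},"force":{"type":"number"}},"required":["increments"]}

```bash
mkdir -p pics; python3 - <<'E'
from plant import *
import cv2,numpy as np
np.set_printoptions(precision=4,suppress=True)
for n in("top","scene"):
    c=read_camera(n); cv2.imwrite(f"pics/{n}0.png",cv2.resize(c["image"][:,:,::-1],(800,600),interpolation=cv2.INTER_CUBIC)); print(n,c["fx"],c["fy"],c["cx"],c["cy"],c["T"])
s=read_state();print(s)
E
```

```text
top 388.4760923969597 388.4760923969597 258.63210255652706 192.98714340555512 [[ 0.0059 -0.9973  0.0735  0.403 ]
 [-0.9997 -0.0076 -0.0222 -0.122 ]
 [ 0.0227 -0.0733 -0.997   1.3856]
 [ 0.      0.      0.      1.    ]]
scene 382.0635869400596 382.0635869400596 249.95536960051157 192.88001694639513 [[ 0.0166  0.7635 -0.6456  1.1506]
 [ 0.9999 -0.015   0.0079 -0.1365]
 [-0.0037 -0.6457 -0.7636  0.8772]
 [ 0.      0.      0.      1.    ]]
{'t': 0.1, 'q': array([ 1.0676,  0.1311,  1.4892, -0.    ,  1.523 , -0.0854]), 'dq': array([-0.0009,  0.0011, -0.0026, -0.0001,  0.0024, -0.0007]), 'joint_torque': array([ -0.0003, -56.1342, -49.3095,   0.0769,   0.0292,  -0.    ]), 'tool_pos': array([0.2433, 0.5482, 0.4038]), 'orientation': array([-0.6514, -3.0729,  0.0025]), 'force': array([-0.0319,  0.3581,  0.8047]), 'wrist_torque': array([-0.0323,  0.0266,  0.0533]), 'gripper_force': 0.0, 'opening': 0.09316415906205434}
```

View pics/top0.png

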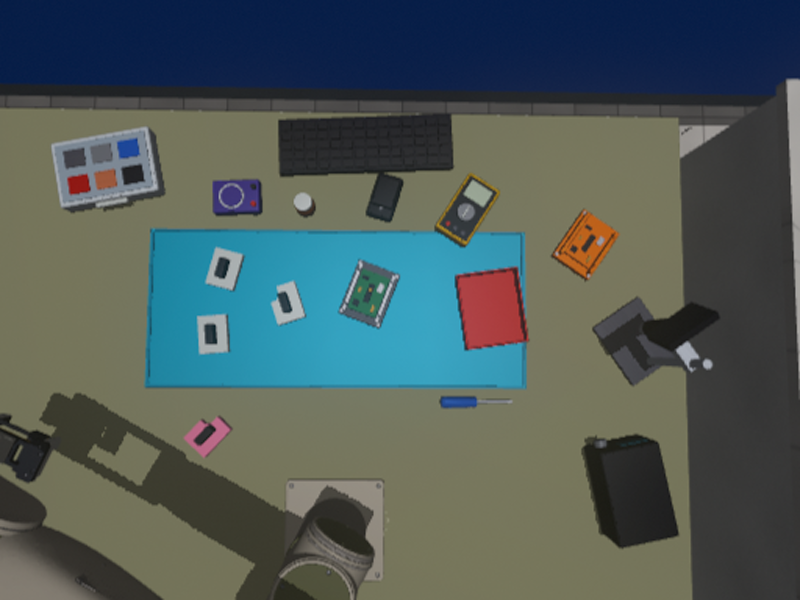

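View pics/scene0.png

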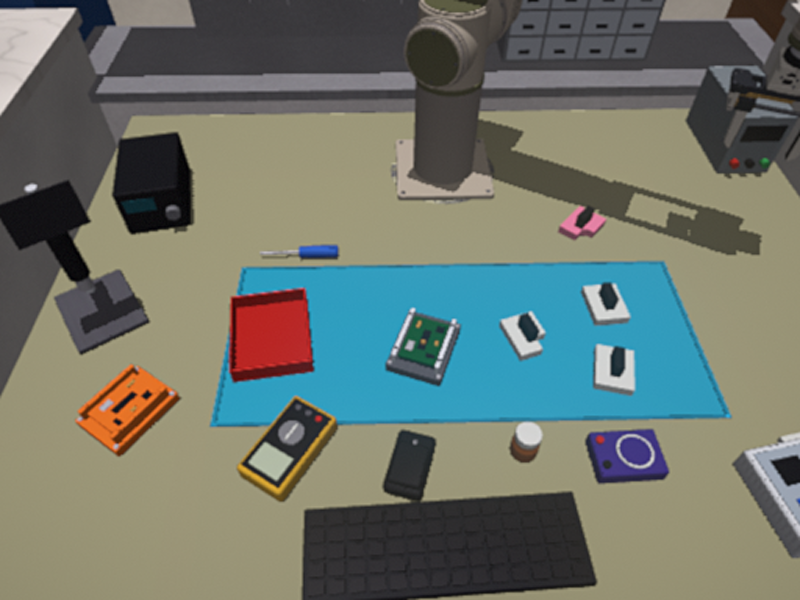

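```bash
cat >h.py <<'E'
from plant import *
import cv2,numpy as np
from scipy.spatial.transform import Rotation as R
np.set_printoptions(precision=4,suppress=True)
def unp(c,uv,z):
    uv=np.atleast_2d(uv).astype(float)
    d=np.c_[(uv[:,0]-c["cx"])/c["fx"],(uv[:,1]-c["cy"])/c["fy"],np.ones(len(uv))]@c["T"][:3,:3].T
    o=c["T"][:3,3]; return (o+d*((z-o[2])/d[:,2])[:,None])
def prj(c,P):
    q=(np.atleast_2d(P)-c["T"][:3,3])@c["T"][:3,:3]
    return np.c_[q[:,0]/q[:,2]*c["fx"]+c["cx"],q[:,1]/q[:,2]*c["fy"]+c["cy"]]
def crop(c,x0,y0,x1,y1,k): return cv2.resize(c["image"][y0:y1,x0:x1,::-1],None,fx=k,fy=k,interpolation=cv2.INTER_CUBIC)
E
python3 - <<'E'
from h import *
for n,boxes in (("top",[(125,155,200,230),(215,160,270,215),(288,165,343,227)]),("scene",[(315,175,412,255),(243,193,298,249),(143,182,203,244)])):
    c=read_camera(n)
    im=np.zeros((600,800,3),np.uint8)
    a=crop(c,*boxes[0],5); im[:a.shape[0],:a.shape[1]]=a
    b=crop(c,*boxes[1],5); x=800-b.shape[1]; im[:b.shape[0],x:]=b
    d=crop(c,*boxes[2],5); im[290:290+d.shape[0],800-d.shape[1]:]=d
    cv2.imwrite(f"pics/{n}1.png",im)
    hsv=cv2.cvtColor(c["image"],cv2.COLOR_RGB2HSV)
    x0,y0,x1,y1=boxes[0]
    m=np.zeros(hsv.shape[:2],np.uint8); m[y0:y1,x0:x1]=((hsv[y0:y1,x0:x1,1]<70)&(hsv[y0:y1,x0:x1,2]>110))*255
    for ct in cv2.findContours(m,cv2.RETR_EXTERNAL,cv2.CHAIN_APPROX_NONE)[0]:
        if cv2.contourArea(ct)<60: continue
        w=unp(c,ct[:,0],0.018)[:,:2]; print(n,"white",ct[:,0].mean(0),cv2.minAreaRect((w*1000).astype(np.float32)))
    r=((hsv[:,:,1]>150)&((hsv[:,:,0]<6)|(hsv[:,:,0]>174))&(hsv[:,:,2]>60)).astype(np.uint8)
    x0,y0,x1,y1=boxes[2]; r2=r*0; r2[y0-4:y1+4,x0-4:x1+4]=r[y0-4:y1+4,x0-4:x1+4]
    ct=max(cv2.findContours(r2,cv2.RETR_EXTERNAL,cv2.CHAIN_APPROX_NONE)[0],key=cv2.contourArea)
    print("tray",cv2.minAreaRect((unp(c,ct[:,0],.035)[:,:2]*1000).astype(np.float32)))
E
```

```text
top white [135.6962 213.2911] ((429.25701904296875, 276.5926208496094), (83.21269989013672, 64.68257141113281), 4.2585954666137695)
top white [183.5294 194.0098] ((499.7621765136719, 114.26876831054688), (83.91035461425781, 64.88316345214844), 18.980712890625)
top white [143.08   171.7067] ((576.4452514648438, 255.1337432861328), (63.966278076171875, 84.0896987915039), 75.13091278076172)
tray ((490.9640808105469, -348.00506591796875), (164.30133056640625, 137.6591033935547), 8.090672492980957)
scene white [393.3953 235.186 ] ((579.0435180664062, 254.24200439453125), (64.21690368652344, 87.17315673828125), 74.93090057373047)
scene white [336.2035 212.7257] ((502.920166015625, 114.919189453125), (87.25890350341797, 65.6288070678711), 18.465316772460938)
scene white [387.9554 193.1875] ((432.292724609375, 276.4288330078125), (87.62555694580078, 65.58824920654297), 5.033186912536621)
tray ((504.6499938964844, -344.1739196777344), (186.82888793945312, 138.88539123535156), 8.185955047607422)
```

View pics/top1.png

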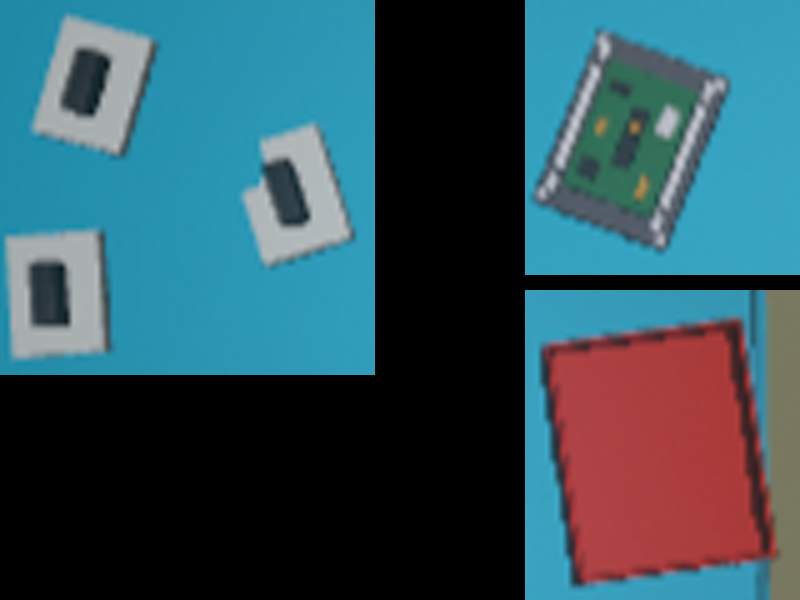

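View pics/scene1.png

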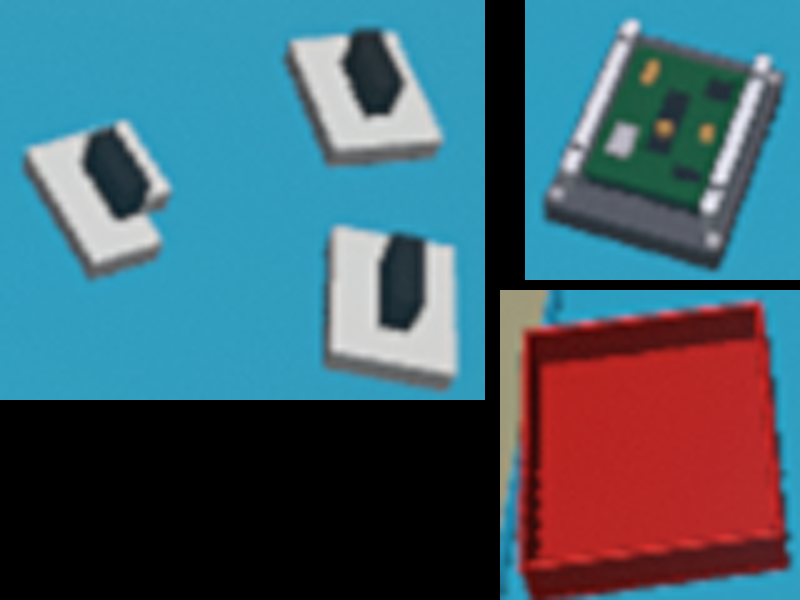

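```bash
cat >>h.py <<'E'
def inc(p,o,tp,yawdeg):
    "increment from pose (pos p, rotvec o) to tool-down at TCP tp with tool x at yaw (mod 180)"
    R0=R.from_rotvec(o); best=None
    for k in(0,180):
        y=np.radians(yawdeg+k); Rt=R.from_matrix(np.c_[[np.cos(y),np.sin(y),0],[np.sin(y),-np.cos(y),0],[0,0,-1]])
        r=(R0.inv()*Rt).as_rotvec()
        if best is None or np.linalg.norm(r)<np.linalg.norm(best[0]): best=(r,Rt)
    return np.r_[R0.inv().apply(np.array(tp)-p)/.2,best[0]/np.pi],best[1].as_rotvec()
E
python3 - <<'E'
from h import *
c=read_camera("top"); hsv=cv2.cvtColor(c["image"],cv2.COLOR_RGB2HSV)
x0,y0,x1,y1=215,160,270,215
m=np.zeros(hsv.shape[:2],np.uint8); b=hsv[y0:y1,x0:x1]; m[y0:y1,x0:x1]=((b[...,1]<70)&(b[...,2]>130))
n,l,st,ce=cv2.connectedComponentsWithStats(m)
for i in range(1,n):
    if st[i,4]<20: continue
    v,u=np.where(l==i); w=unp(c,np.c_[u,v],.042)[:,:2]*1000
    print(st[i,4],cv2.minAreaRect(w.astype(np.float32)),w.mean(0),np.degrees(np.arctan2(*np.linalg.svd(w-w.mean(0),full_matrices=False)[2][0][::-1])))
# hand-read: rail outer ends and pin
f=lambda x,y:(215+(x+.5-525)/5-.5,160+(y+.5)/5-.5)
print(unp(c,[f(602,38),f(543,195),f(722,85),f(660,240)],.042),"pin",unp(c,f(635,128),.038))
s=read_camera("scene"); g=lambda x,y:(243+(x+.5-525)/5-.5,193+(y+.5)/5-.5)
print("scene rails",unp(s,[g(630,25),g(568,170),g(766,60),g(708,210)],.042),"pin",unp(s,g(665,127),.038))
st=read_state()
print(inc(st["tool_pos"],st["orientation"],[.501,.1145,.3],19))
E
```

```text
64 ((524.5159301757812, -30.602012634277344), (9.938891410827637, 99.35803985595703), 67.31605529785156) [526.17   -31.0249] 158.4138276929446
75 ((506.6151428222656, -109.97642517089844), (11.776329040527344, 120.0200424194336), 69.35298156738281) [ 507.2565 -108.5872] 159.5233129981818
25 ((532.8778076171875, -97.47663879394531), (12.431844711303711, 21.81608009338379), 64.03179931640625) [532.8729 -97.4762] 159.72823045849103
[[ 0.5912 -0.0517  0.042 ]
 [ 0.4815 -0.0123  0.042 ]
 [ 0.559  -0.1355  0.042 ]
 [ 0.4509 -0.0934  0.042 ]] pin [[ 0.5289 -0.0752  0.038 ]]
scene rails [[ 0.4628 -0.0896  0.042 ]
 [ 0.5622 -0.1265  0.042 ]
 [ 0.4895 -0.0147  0.042 ]
 [ 0.5891 -0.0537  0.042 ]] pin [[ 0.5318 -0.0731  0.038 ]]
(array([-2.0573, -1.4596,  0.5227, -0.0002, -0.0001, -0.2386]), array([ 0.5185, -3.0985, -0.    ]))
```

Call:
{"name": "arm_command", "arguments": {
  "increments": [
    [-0.3,-0.2,0.08,0,0,-0.04],
    [-0.6,-0.42,0.16,0,0,-0.09],
    [-0.9,-0.64,0.24,0,0,-0.14],
    [-1,-0.8,0.32,0,0,-0.19],
    [-1,-0.8,0.32,0,0,-0.23]
  ],
  "fingers": -1,
  "force": 40
}}

```text
t: 0.92
tool_pos: [0.3618, 0.318, 0.3391]
orientation: [0.479, -3.103, 0.003]
force: [0.1, 1.4, 0.8]
opening: 0.0934
gripper_force: 0.0
```

```bash
python3 - <<'E'
from h import *
st=read_state();print(st["t"],st["tool_pos"],st["orientation"],st["q"])
print(inc(st["tool_pos"],st["orientation"],[.501,.1145,.28],19)[0])
E
```

```text
0.925 [0.3618 0.318  0.3391] [ 0.4787 -3.1029  0.0027] [ 0.6148 -0.1526  1.8899 -0.0007  1.4068 -1.2621]
[-0.3577 -1.1794  0.2963 -0.0004 -0.0007 -0.0081]
```

Call:
{"name": "arm_command", "arguments": {
  "increments": [
    [-0.1,-0.3,0.08,0,0,-0.008],
    [-0.2,-0.6,0.16,0,0,-0.008],
    [-0.3,-0.9,0.24,0,0,-0.008],
    [-0.36,-1,0.3,0,0,-0.008],
    [-0.36,-1,0.3,0,0,-0.008]
  ]
}}

```text
t: 1.55
tool_pos: [0.4906, 0.15, 0.2795]
orientation: [0.51, -3.098, 0.001]
force: [-0.4, -0.0, 0.8]
opening: 0.0933
gripper_force: 0.0
```

Call:
{"name": "arm_command", "arguments": {
  "increments": [
    [0,-0.18,0,0,0,0],
    [0,-0.18,0,0,0,0],
    [0,-0.18,0,0,0,0],
    [0,-0.18,0,0,0,0],
    [0,-0.18,0,0,0,0]
  ]
}}

```text
t: 2.17
tool_pos: [0.5014, 0.1185, 0.2809]
orientation: [-0.518, 3.099, 0.0]
force: [-0.3, -0.2, 0.5]
opening: 0.0929
gripper_force: 0.0
```

```bash
python3 - <<'E'
from h import *
st=read_state();print(st["t"],st["tool_pos"],st["orientation"],st["q"])
print(inc(st["tool_pos"],st["orientation"],[.501,.1145,.2065],19)[0])
E
```

```text
2.175 [0.5014 0.1185 0.2809] [-0.5175  3.0986  0.0002] [ 0.1325 -0.0027  1.859   0.0002  1.2852 -1.7693]
[ 0.0085 -0.0185  0.3718  0.      0.     -0.0002]
```

Call:
{"name": "arm_command", "arguments": {
  "increments": [
    [0.008,-0.018,0.15,0,0,0],
    [0.008,-0.018,0.3,0,0,0],
    [0.008,-0.018,0.363,0,0,0],
    [0.008,-0.018,0.363,0,0,0],
    [0.008,-0.018,0.363,0,0,0]
  ],
  "fingers": 0.2
}}

```text
t: 2.8
tool_pos: [0.502, 0.1141, 0.2094]
orientation: [-0.516, 3.097, -0.0]
force: [1.0, 0.2, -0.3]
opening: 0.0476
gripper_force: 0.0
```

```bash
python3 - <<'E'
from h import *
st=read_state();print(st["t"],st["tool_pos"],st["orientation"],st["opening"],st["force"])
c=read_camera("top");s=read_camera("scene")
cv2.imwrite("pics/g1.png",np.hstack([crop(c,155,160,215,230,6),crop(s,300,160,373,230,6)]))
E
```

```text
2.8 [0.502  0.1141 0.2094] [-0.5158  3.0972 -0.0001] 0.047620362886801826 [ 0.988   0.2496 -0.3449]
```

View pics/g1.png

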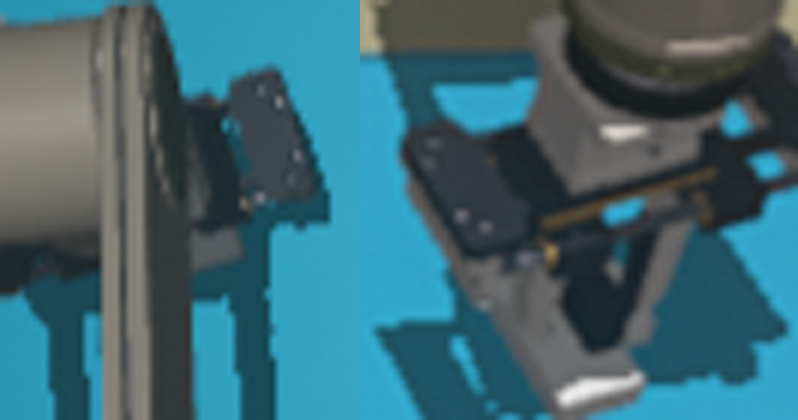

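The fingers straddle the dark bar over the chipped plate (scene crop about (590,300)); I lower slightly, watching the force, then close.

Call:
{"name": "arm_command", "arguments": {
  "increments": [
    [0,0,0.004,0,0,0],
    [0,0,0.007,0,0,0],
    [0,0,0.01,0,0,0],
    [0,0,0.01,0,0,0],
    [0,0,0.01,0,0,0]
  ]
}}

```text
t: 3.52
tool_pos: [0.5013, 0.1138, 0.2061]
orientation: [0.516, -3.099, 0.0]
force: [0.4, 0.3, -0.3]
opening: 0.0369
gripper_force: 0.0
```

Call:
{"name": "arm_command", "arguments": {
  "increments": [
    [0,0,0,0,0,0],
    [0,0,0,0,0,0],
    [0,0,0,0,0,0],
    [0,0,0,0,0,0],
    [0,0,0,0,0,0]
  ],
  "fingers": 1,
  "force": 45
}}

```text
t: 4.15
tool_pos: [0.5013, 0.1139, 0.2061]
orientation: [0.516, -3.099, -0.0]
force: [-0.5, 0.3, -0.3]
opening: 0.0177
gripper_force: 45.0
```

Call:
{"name": "arm_command", "arguments": {
  "increments": [
    [0,0,-0.1,0,0,0],
    [0,0,-0.25,0,0,0],
    [0,0,-0.4,0,0,0],
    [0,0,-0.4,0,0,0],
    [0,0,-0.4,0,0,0]
  ]
}}

```text
t: 4.78
tool_pos: [0.5009, 0.1138, 0.2849]
orientation: [0.516, -3.098, 0.0]
force: [-0.8, -0.4, -2.3]
opening: 0.0181
gripper_force: 45.0
```

```bash
python3 - <<'E'
from h import *
st=read_state();print(st["t"],st["tool_pos"],st["orientation"],st["opening"],st["force"],st["q"])
print(inc(st["tool_pos"],st["orientation"],[.494,-.347,.2865],8)[0])
E
```

```text
4.775 [0.5009 0.1138 0.2849] [ 0.5156 -3.0977  0.    ] 0.018117697088470875 [-0.7844 -0.4101 -2.2979] [ 0.1235 -0.0108  1.8592 -0.0001  1.2945 -1.7771]
[ 0.7788 -2.1684 -0.0073  0.     -0.0004  0.0606]
```

Call:
{"name": "arm_command", "arguments": {
  "increments": [
    [0.07,-0.2,0,0,0,0],
    [0.17,-0.47,0,0,0,0],
    [0.27,-0.75,0,0,0,0],
    [0.36,-1,0,0,0,0],
    [0.36,-1,0,0,0,0]
  ]
}}

```text
t: 5.4
tool_pos: [0.497, -0.1018, 0.2842]
orientation: [0.508, -3.097, -0.001]
force: [-0.9, 0.8, -1.9]
opening: 0.0176
gripper_force: 45.0
```

Call:
{"name": "arm_command", "arguments": {
  "increments": [
    [0.07,-0.2,0,0,0,0],
    [0.17,-0.47,0,0,0,0],
    [0.27,-0.75,0,0,0,0],
    [0.36,-1,0,0,0,0],
    [0.36,-1,0,0,0,0]
  ]
}}

```text
t: 6.02
tool_pos: [0.4941, -0.3133, 0.2844]
orientation: [0.511, -3.098, -0.002]
force: [0.1, 0.0, -1.5]
opening: 0.0179
gripper_force: 45.0
```

Call:
{"name": "arm_command", "arguments": {
  "increments": [
    [0.06,-0.17,0,0,0,0.03],
    [0.06,-0.17,0,0,0,0.06],
    [0.06,-0.17,0,0,0,0.06],
    [0.06,-0.17,0,0,0,0.06],
    [0.06,-0.17,0,0,0,0.06]
  ]
}}

```text
t: 6.65
tool_pos: [0.4946, -0.3464, 0.2859]
orientation: [0.225, -3.133, -0.001]
force: [-0.8, 0.2, -1.7]
opening: 0.0178
gripper_force: 45.0
```

```bash
python3 - <<'E'
from h import *
st=read_state();print(st["t"],st["tool_pos"],st["orientation"],st["opening"],st["force"])
print(inc(st["tool_pos"],st["orientation"],[.494,-.347,.211],8)[0])
c=read_camera("top");s=read_camera("scene")
cv2.imwrite("pics/g2.png",np.hstack([crop(c,280,155,350,235,5),crop(s,130,150,215,230,5)]))
E
```

```text
6.65 [ 0.4946 -0.3464  0.2859] [ 0.2254 -3.1333 -0.0007] 0.017835219299862336 [-0.7948  0.2109 -1.6987]
[ 0.0032 -0.0029  0.3745  0.0001 -0.0001  0.0013]
```

View pics/g2.png

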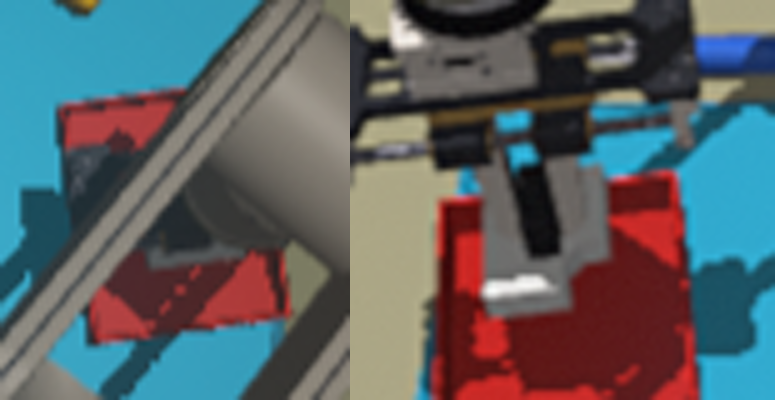

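The chipped cover hangs over the tray, its plate inside the walls; lowering and releasing.

Call:
{"name": "arm_command", "arguments": {
  "increments": [
    [0,0,0.1,0,0,0],
    [0,0,0.22,0,0,0],
    [0,0,0.33,0,0,0],
    [0,0,0.365,0,0,0],
    [0,0,0.378,0,0,0]
  ]
}}

```text
t: 7.38
tool_pos: [0.494, -0.347, 0.2101]
orientation: [0.222, -3.132, -0.002]
force: [-10.1, 7.1, 17.6]
opening: 0.0177
gripper_force: 45.0
```

Call:
{"name": "arm_command", "arguments": {
  "increments": [
    [0,0,0,0,0,0],
    [0,0,0,0,0,0],
    [0,0,0,0,0,0],
    [0,0,0,0,0,0],
    [0,0,0,0,0,0]
  ],
  "fingers": 0.2
}}

```text
t: 8.0
tool_pos: [0.4943, -0.3473, 0.2106]
orientation: [-0.222, 3.134, -0.0]
force: [-0.2, 1.0, 0.6]
opening: 0.0371
gripper_force: 0.0
```

Call:
{"name": "arm_command", "arguments": {
  "increments": [
    [0,0,-0.1,0,0,0],
    [0,0,-0.25,0,0,0],
    [0,0,-0.4,0,0,0],
    [0,0,-0.4,0,0,0],
    [0,0,-0.4,0,0,0]
  ]
}}

```text
t: 8.62
tool_pos: [0.4943, -0.3472, 0.2907]
orientation: [-0.222, 3.134, -0.0]
force: [0.1, 0.2, -0.7]
opening: 0.0372
gripper_force: 0.0
```

```bash
python3 - <<'E'
from h import *
st=read_state();print(st["t"],st["tool_pos"],st["orientation"],st["opening"],st["force"],st["q"])
print(inc(st["tool_pos"],st["orientation"],[.5775,.2555,.285],-15)[0])
E
```

```text
8.625 [ 0.4943 -0.3472  0.2907] [-0.222   3.1335 -0.0004] 0.03717258866620757 [ 0.0561  0.2383 -0.7421] [-0.6972  0.2204  1.5997 -0.      1.3212 -2.4095]
[-0.837   2.9247  0.028  -0.0001  0.0001  0.1284]
```

Call:
{"name": "arm_command", "arguments": {
  "increments": [
    [-0.05,0.2,0,0,0,0],
    [-0.14,0.48,0,0,0,0],
    [-0.22,0.77,0,0,0,0],
    [-0.29,1,0,0,0,0],
    [-0.29,1,0,0,0,0]
  ]
}}

```text
t: 9.25
tool_pos: [0.5233, -0.1379, 0.289]
orientation: [0.228, -3.131, -0.003]
force: [0.2, 0.1, -0.7]
opening: 0.0372
gripper_force: 0.0
```

Call:
{"name": "arm_command", "arguments": {
  "increments": [
    [-0.05,0.2,0,0,0,0],
    [-0.14,0.48,0,0,0,0],
    [-0.22,0.77,0,0,0,0],
    [-0.29,1,0,0,0,0],
    [-0.29,1,0,0,0,0]
  ]
}}

```text
t: 9.88
tool_pos: [0.5527, 0.067, 0.2895]
orientation: [0.227, -3.132, -0.0]
force: [-0.2, -1.3, -0.8]
opening: 0.0371
gripper_force: 0.0
```

Call:
{"name": "arm_command", "arguments": {
  "increments": [
    [-0.05,0.2,0,0,0,0],
    [-0.14,0.48,0,0,0,0.04],
    [-0.22,0.77,0,0,0,0.08],
    [-0.26,0.92,0,0,0,0.128],
    [-0.26,0.92,0,0,0,0.128]
  ]
}}

```text
t: 10.5
tool_pos: [0.5786, 0.2547, 0.2895]
orientation: [-0.407, -3.114, 0.001]
force: [-0.6, -0.3, -0.5]
opening: 0.0372
gripper_force: 0.0
```

Call:
{"name": "arm_command", "arguments": {
  "increments": [
    [0,0,0,0,0,0],
    [0,0,0,0,0,0],
    [0,0,0,0,0,0],
    [0,0,0,0,0,0],
    [0,0,0,0,0,0]
  ]
}}

```text
t: 11.12
tool_pos: [0.5784, 0.2544, 0.2907]
orientation: [0.408, 3.115, 0.0]
force: [0.2, -0.7, -0.2]
opening: 0.037
gripper_force: 0.0
```

```bash
python3 - <<'E'
from h import *
st=read_state();print(st["t"],st["tool_pos"],st["orientation"],st["opening"],st["force"],st["q"])
print(inc(st["tool_pos"],st["orientation"],[.5775,.2555,.2062],-15)[0])
c=read_camera("top");s=read_camera("scene")
cv2.imwrite("pics/g3.png",np.vstack([np.hstack([crop(c,285,160,350,230,4),crop(s,140,175,215,245,4)]),np.hstack([crop(c,120,155,190,225,4),crop(s,350,175,420,245,4)])]))
E
```

```text
11.125 [0.5784 0.2544 0.2907] [0.4083 3.1148 0.0001] 0.03702375303820918 [ 0.1588 -0.7058 -0.1689] [ 0.3333  0.2918  1.5155 -0.      1.3341 -0.9768]
[0.0057 0.0042 0.4223 0.     0.     0.0003]
```

View pics/g3.png

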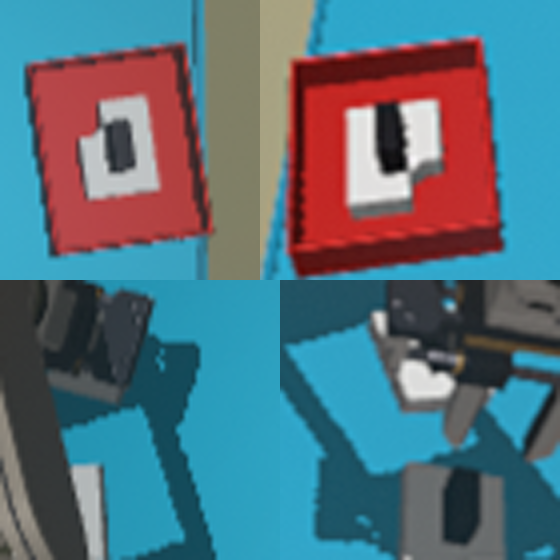

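The chipped cover lies flat inside the tray (top-left crop about (120,145)). Now gripping whole cover A.

Call:
{"name": "arm_command", "arguments": {
  "increments": [
    [0.005,0.004,0.12,0,0,0],
    [0.005,0.004,0.27,0,0,0],
    [0.005,0.004,0.39,0,0,0],
    [0.005,0.004,0.42,0,0,0],
    [0.005,0.004,0.422,0,0,0]
  ]
}}

```text
t: 11.85
tool_pos: [0.5777, 0.2557, 0.2064]
orientation: [-0.408, -3.115, 0.0]
force: [-0.1, 0.3, -0.3]
opening: 0.0368
gripper_force: 0.0
```

Call:
{"name": "arm_command", "arguments": {
  "increments": [
    [0,0,0,0,0,0],
    [0,0,0,0,0,0],
    [0,0,0,0,0,0],
    [0,0,0,0,0,0],
    [0,0,0,0,0,0]
  ],
  "fingers": 1,
  "force": 58
}}

```text
t: 12.48
tool_pos: [0.578, 0.2557, 0.2071]
orientation: [0.408, 3.114, 0.001]
force: [-0.8, 0.3, 5.6]
opening: 0.0174
gripper_force: 58.0
```

Call:
{"name": "arm_command", "arguments": {
  "increments": [
    [0,0,-0.1,0,0,0],
    [0,0,-0.25,0,0,0],
    [0,0,-0.4,0,0,0],
    [0,0,-0.4,0,0,0],
    [0,0,-0.4,0,0,0]
  ]
}}

```text
t: 13.1
tool_pos: [0.5772, 0.2555, 0.2853]
orientation: [-0.408, -3.114, 0.001]
force: [-0.0, -0.1, -2.2]
opening: 0.0179
gripper_force: 58.0
```

```bash
python3 - <<'E'
from h import *
st=read_state();print(st["t"],st["tool_pos"],st["orientation"],st["opening"],st["force"],st["q"])
print(inc(st["tool_pos"],st["orientation"],[.5215,-.072,.285],-20.8)[0])
E
```

```text
13.1 [0.5772 0.2555 0.2853] [-0.4082 -3.114   0.0007] 0.01788248297110785 [-0.0033 -0.0527 -2.1896] [ 0.3355  0.2958  1.521  -0.      1.3258 -0.9746]
[-0.1529 -1.6538  0.0022 -0.0002 -0.0003  0.0326]
```

Call:
{"name": "arm_command", "arguments": {
  "increments": [
    [-0.02,-0.2,0,0,0,0],
    [-0.04,-0.45,0,0,0,0],
    [-0.07,-0.7,0,0,0,0],
    [-0.09,-0.95,0,0,0,0],
    [-0.09,-1,0,0,0,0]
  ]
}}

```text
t: 13.72
tool_pos: [0.5422, 0.0552, 0.284]
orientation: [-0.413, -3.111, 0.002]
force: [0.3, 0.5, -2.1]
opening: 0.0177
gripper_force: 58.0
```

Call:
{"name": "arm_command", "arguments": {
  "increments": [
    [-0.03,-0.2,0,0,0,0.01],
    [-0.06,-0.4,0,0,0,0.02],
    [-0.1,-0.6,0,0,0,0.033],
    [-0.12,-0.63,0,0,0,0.033],
    [-0.12,-0.63,0,0,0,0.033]
  ]
}}

```text
t: 14.35
tool_pos: [0.5341, -0.0698, 0.2852]
orientation: [-0.569, -3.088, -0.001]
force: [-0.9, 0.2, -1.3]
opening: 0.0175
gripper_force: 58.0
```

```bash
python3 - <<'E'
from h import *
st=read_state();print(st["t"],st["tool_pos"],st["orientation"],st["opening"],st["force"],st["q"])
print(inc(st["tool_pos"],st["orientation"],[.5094,-.0665,.258],-20.8)[0])
E
```

```text
14.35 [ 0.5341 -0.0698  0.2852] [-0.5693 -3.0881 -0.001 ] 0.01747257389663386 [-0.8865  0.1998 -1.2672] [-0.2253  0.0564  1.7903  0.0006  1.2964 -1.4317]
[ 0.1211 -0.0287  0.1363  0.0001 -0.0005 -0.0005]
```

Call:
{"name": "arm_command", "arguments": {
  "increments": [
    [0.06,-0.015,0.04,0,0,0],
    [0.12,-0.029,0.1,0,0,0],
    [0.12,-0.029,0.136,0,0,0],
    [0.12,-0.029,0.136,0,0,0],
    [0.12,-0.029,0.136,0,0,0]
  ]
}}

```text
t: 14.98
tool_pos: [0.5102, -0.0668, 0.2594]
orientation: [0.568, 3.089, 0.0]
force: [0.9, -0.3, -1.0]
opening: 0.0175
gripper_force: 58.0
```

```bash
python3 - <<'E'
from h import *
st=read_state();print(st["t"],st["tool_pos"],st["orientation"],st["force"])
s=read_camera("scene");c=read_camera("top")
cv2.imwrite("pics/g4.png",np.hstack([crop(s,235,185,305,255,8),crop(c,215,155,245,225,8)]))
# predicted outlines in crop pixels: cover underside at z=TCP-.206
yaw=np.radians(-20.8);X=np.array([np.cos(yaw),np.sin(yaw),0]);Y=np.array([-X[1],X[0],0])
u=st["tool_pos"]-[0,0,.206]
P=[u+a*.042*X+b*.032*Y+[0,0,z] for z in(0,.018) for a,b in((1,1),(1,-1),(-1,-1),(-1,1))]
k=lambda uv:((uv+.5-[235,185])*8-.5)
print("cover",k(prj(s,np.array(P))))
j=np.array([.5225,-.0715,.042])
print("rails in/out +x end",k(prj(s,np.array([j+.055*X+b*Y for b in(-.043,-.035,.035,.043)]))),"-x end",k(prj(s,np.array([j-.055*X+b*Y for b in(-.043,-.035,.035,.043)]))))
E
```

```text
14.975 [ 0.5102 -0.0668  0.2594] [0.5683 3.089  0.0001] [ 0.946  -0.3255 -0.9979]
cover [[359.085  309.5524]
 [176.2534 257.1097]
 [254.7937  76.4473]
 [429.9028 123.9562]
 [362.1349 277.2645]
 [176.7745 224.5623]
 [256.3065  43.1225]
 [433.7335  90.8029]]
rails in/out +x end [[118.8778 327.8151]
 [141.4581 334.4439]
 [342.4465 393.4473]
 [365.8138 400.3072]] -x end [[224.2018  89.3044]
 [245.5662  95.1354]
 [435.531  146.9826]
 [457.5932 153.0041]]
```

View pics/g4.png

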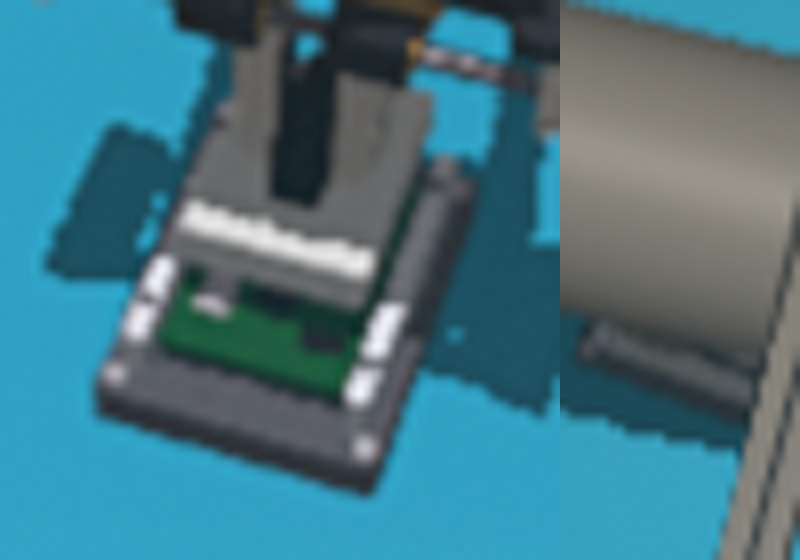

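```bash
python3 - <<'E'
from h import *
c={n:read_camera(n) for n in("top","scene")}
yaw=np.radians(-20.8)
j=np.array([.5225,-.0715,.042])
b=np.arange(-.052,.0521,.0005)
def prof(cam,img,a,sc,yaw):
    X=np.array([np.cos(yaw),np.sin(yaw),0]);Y=np.array([-X[1],X[0],0])
    uv=(prj(cam,j+a*X+b[:,None]*Y)+.5)*sc-.5
    return cv2.remap(img.min(2).astype(np.float32),uv[:,0:1].astype(np.float32),uv[:,1:2].astype(np.float32),cv2.INTER_LINEAR)[:,0]
def cen(p,lo,hi):
    m=(b>lo)&(b<hi); w=np.clip(p[m]-np.percentile(p[m],30),0,None)**1; t=p[m]>0.5*(p[m].max()+np.percentile(p[m],30)); 
    return b[m][t].min()*1e3,b[m][t].max()*1e3,p[m].max()
for n in c:
    img=cv2.imread(f"pics/{n}0.png")
    for a in(-.04,-.02,0,.02,.04):
        p=prof(c[n],img,a,800/512,yaw)
        print(n,a,"R",np.round(cen(p,-.052,-.028),1),"L",np.round(cen(p,.028,.052),1))
E
```

```text
top -0.04 R [-42.  -35.5 119.4] L [ 35.5  45.  105.9]
top -0.02 R [-43.  -36.  175.4] L [ 35.5  43.  180.6]
top 0 R [-42.5 -35.5 178.5] L [ 35.5  42.5 178.4]
top 0.02 R [-42.5 -36.  179.9] L [ 35.5  42.5 178.8]
top 0.04 R [-44.  -35.5 123.9] L [ 35.   45.  101.5]
scene -0.04 R [-41.5 -32.5 151.1] L [ 38.   51.5 151.7]
scene -0.02 R [-42.  -33.5 221.5] L [ 36.5  44.  223.4]
scene 0 R [-42.  -33.5 221.4] L [ 36.5  43.5 227.1]
scene 0.02 R [-41.5 -33.  223.4] L [ 36.5  44.  226.9]
scene 0.04 R [-42.5 -31.5 143.7] L [ 37.   45.  126.1]
```

```bash
python3 - <<'E'
from h import *
s=read_camera("scene"); st=read_state(); 
yaw=np.radians(-20.8);X=np.array([np.cos(yaw),np.sin(yaw),0]);Y=np.array([-X[1],X[0],0])
for z,aa in((.018,(.034,.038,.040)),):
  j=st["tool_pos"]+[0,0,z-.206]
  for a in aa:
    for sgn in(-1,1):
        b=np.arange(.024,.0421,.001)*sgn
        uv=prj(s,j+a*X+b[:,None]*Y)
        p=cv2.remap(s["image"],uv[:,0:1].astype(np.float32),uv[:,1:2].astype(np.float32),cv2.INTER_LINEAR)[:,0].min(1)
        print(z,a,sgn,p)
    
E
```

```text
0.018 0.034 -1 [202 206 208 212 212 197 183 164 132 104  78  58  40  33  31  30  32  34
  35]
0.018 0.034 1 [211 205 203 202 203 204 206 196 180 161 129  96  62  46  33  33  54  76
  89]
0.018 0.038 -1 [221 221 223 220 212 203 182 157 129 104  81  58  45  34  28  30  32  34
  35]
0.018 0.038 1 [218 218 219 220 222 223 212 202 184 155 128 100  72  45  41  41  46  64
  81]
0.018 0.04 -1 [209 206 203 198 193 186 170 153 133 106  81  62  46  31  31  30  31  31
  32]
0.018 0.04 1 [199 203 208 213 211 208 201 186 170 147 123  96  71  48  35  42  51  66
  80]
```

Call:
{"name": "arm_command", "arguments": {
  "increments": [
    [0,0.0015,0.02,0,0,0],
    [0,0.0015,0.04,0,0,0],
    [0,0.0015,0.06,0,0,0],
    [0,0.0015,0.07,0,0,0],
    [0,0.0015,0.07,0,0,0]
  ]
}}

```text
t: 15.85
tool_pos: [0.5097, -0.0668, 0.245]
orientation: [-0.569, -3.089, 0.0]
force: [-2.1, -0.7, 1.2]
opening: 0.0176
gripper_force: 58.0
```

Call:
{"name": "arm_command", "arguments": {
  "increments": [
    [0,0,0.002,0,0,0],
    [0,0,0.004,0,0,0],
    [0,0,0.005,0,0,0],
    [0,0,0.005,0,0,0],
    [0,0,0.005,0,0,0]
  ]
}}

```text
t: 16.48
tool_pos: [0.5098, -0.0668, 0.2449]
orientation: [-0.569, -3.09, 0.0]
force: [-6.8, 1.4, 10.0]
opening: 0.0177
gripper_force: 58.0
```

Call:
{"name": "arm_command", "arguments": {
  "increments": [
    [0,0,-0.0025,0,0,0],
    [-0.008,0,-0.0025,0,0,0],
    [-0.016,0,-0.0025,0,0,0],
    [-0.024,0,-0.0025,0,0,0],
    [-0.03,0,-0.0025,0,0,0]
  ]
}}

```text
t: 17.1
tool_pos: [0.5152, -0.0687, 0.2449]
orientation: [-0.569, -3.089, -0.001]
force: [-7.2, 2.6, 8.5]
opening: 0.018
gripper_force: 58.0
```

Call:
{"name": "arm_command", "arguments": {
  "increments": [
    [-0.008,0,0,0,0,0],
    [-0.016,0,0,0,0,0],
    [-0.024,0,0,0,0,0],
    [-0.03,0,0,0,0,0],
    [-0.03,0,0,0,0,0]
  ]
}}

```text
t: 17.73
tool_pos: [0.5209, -0.0709, 0.2449]
orientation: [-0.569, -3.089, -0.001]
force: [-5.5, 1.9, 7.1]
opening: 0.0174
gripper_force: 58.0
```

Call:
{"name": "arm_command", "arguments": {
  "increments": [
    [-0.006,0,0,0,0,0],
    [-0.012,0,0,0,0,0],
    [-0.018,0,0,0,0,0],
    [-0.024,0,0,0,0,0],
    [-0.03,0,0,0,0,0]
  ]
}}

```text
t: 18.35
tool_pos: [0.5265, -0.073, 0.2446]
orientation: [-0.569, -3.089, -0.0]
force: [-3.7, 1.2, 2.8]
opening: 0.0177
gripper_force: 58.0
```

Call:
{"name": "arm_command", "arguments": {
  "increments": [
    [-0.004,0,0,0,0,0],
    [-0.008,0,0,0,0,0],
    [-0.01,0,0,0,0,0],
    [-0.01,0,0,0,0,0],
    [-0.01,0,0,0,0,0]
  ]
}}

```text
t: 18.98
tool_pos: [0.5284, -0.0739, 0.2444]
orientation: [-0.569, -3.09, -0.0]
force: [0.6, -0.3, -2.0]
opening: 0.0178
gripper_force: 58.0
```

Call:
{"name": "arm_command", "arguments": {
  "increments": [
    [-0.005,0,0,0,0,0],
    [-0.01,0,0,0,0,0],
    [-0.013,0,0.003,0,0,0],
    [-0.013,0,0.006,0,0,0],
    [-0.013,0,0.009,0,0,0]
  ]
}}

```text
t: 19.6
tool_pos: [0.5309, -0.0748, 0.2426]
orientation: [-0.569, -3.09, 0.0]
force: [0.3, 0.5, -1.9]
opening: 0.0174
gripper_force: 58.0
```

Dropping into the slot without resistance; continuing down.

Call:
{"name": "arm_command", "arguments": {
  "increments": [
    [0,0,0.004,0,0,0],
    [0,0,0.008,0,0,0],
    [0,0,0.012,0,0,0],
    [0,0,0.015,0,0,0],
    [0,0,0.015,0,0,0]
  ]
}}

```text
t: 20.23
tool_pos: [0.5308, -0.0748, 0.2396]
orientation: [-0.569, -3.09, 0.0]
force: [-0.5, -0.3, -2.0]
opening: 0.0176
gripper_force: 58.0
```

Call:
{"name": "arm_command", "arguments": {
  "increments": [
    [0,0,0.005,0,0,0],
    [0,0,0.01,0,0,0],
    [0,0,0.015,0,0,0],
    [0,0,0.02,0,0,0],
    [0,0,0.025,0,0,0]
  ]
}}

```text
t: 20.85
tool_pos: [0.531, -0.0749, 0.2353]
orientation: [0.569, 3.089, -0.0]
force: [-4.4, 1.1, 8.5]
opening: 0.018
gripper_force: 58.0
```

Call:
{"name": "arm_command", "arguments": {
  "increments": [
    [0,0,0.003,0,0,0],
    [0,0,0.006,0,0,0],
    [0,0,0.009,0,0,0],
    [0,0,0.012,0,0,0],
    [0,0,0.012,0,0,0]
  ]
}}

```text
t: 21.48
tool_pos: [0.5311, -0.0749, 0.234]
orientation: [0.569, 3.089, -0.0]
force: [-8.9, 1.8, 17.6]
opening: 0.0179
gripper_force: 58.0
```

Call:
{"name": "arm_command", "arguments": {
  "increments": [
    [0,0,0.002,0,0,0],
    [0,0,0.003,0,0,0],
    [0,0,0.003,0,0,0],
    [0,0,0.003,0,0,0],
    [0,0,0.003,0,0,0]
  ]
}}

```text
t: 22.1
tool_pos: [0.5311, -0.0749, 0.234]
orientation: [0.569, 3.089, -0.0]
force: [-11.4, 3.0, 22.9]
opening: 0.0174
gripper_force: 58.0
```

```bash
python3 - <<'E'
from h import *
st=read_state();print(st["t"],st["tool_pos"],st["force"])
s=read_camera("scene")
cv2.imwrite("pics/g5.png",np.hstack([crop(s,235,185,305,255,8),cv2.resize(s["image"][:,:,::-1],None,fx=.45,fy=.45).repeat(1,0)[:0].reshape(0,230,3)]) if 0 else crop(s,235,185,305,255,8))
E
```

```text
22.1 [ 0.5311 -0.0749  0.234 ] [-11.3734   3.0362  22.8629]
```

View pics/g5.png

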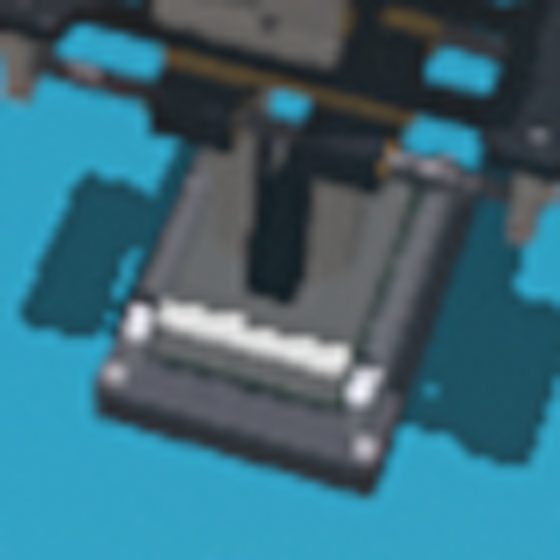

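The cover sits level and deep between the rails, with its front edge at about (250,370). The height stays at 0.234 while the force rises to 23 N, so the board is at its stop.

```bash
python3 -c "
from plant import *
print(close_job())"
```

```text
the job is handed in; nothing more can be done
None
```

The chipped cover lies flat and released in the reject tray, and a whole cover is over the jig's pin, held pressed to the board's stop at about 23 N; the job was handed in at about 22 s, and no verdict came back.

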